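Set the mushroom mill three clicks off its stop

TASK

The mill with the hopper is to grind the dried mushrooms: turn its grind dial clockwise until it reaches its stop (finest), then turn it back counter-clockwise by three clicks and let go. Each white tick around the dial is one click. The timer box beside it has a similar dial: leave that dial as it is.

Things in the scene. Friction and masses are not known exactly. Their poses are not given: they have to be found in the camera images.
- grind_dial (a joint): Angle (rad) of the mill's grind dial about its upright axis: 0 at the hard clockwise stop (seen from above), growing counter-clockwise, up to 4.6. One click is 24 degrees (0.419 rad). Starts between 0.55 and 1.35. Clicks are marked by 12 white ticks on the deck (the longer one at the stop), not felt: the dial turns smoothly against about 0.06 N m of friction and stays where it is left.
- dial_grip (a point): Grip point of the grind dial, on its axis 160 mm above the table, midway along an upright grip bar 14 mm thick, 52 mm long; bar top at 172 mm, below it a round black skirt 64 mm across with its upper face at 134 mm. The point turns with the dial: x along the bar to the end with the white pointer line, z up.
- mill: Aluminium mill with dark deck, fixed, 130 mm along x, 120 mm high. Origin on the table straight below the dial's axis; it reaches from -70 to +200 mm along its y. A whitish clear round hopper, lid knob black (94 mm across, top at 195 mm) stands 145 mm from the dial along +y. At the stop the pointer is at yaw -0.7 rad from the mill's x. May stand left or right of the timer.
- timer_pointer (a point): Pointer end of the bar of the timer's dial, 26 mm from that dial's axis and 160 mm above the table. The timer is a box 130 x 130 mm, 120 mm high, without a hopper, fixed to the table; its dial looks like the mill's. Not to be turned.

How it is judged:
By the outcome, as a careful person would: the job done as asked, in the order asked, and still so for the second after the job is handed in, with the robot touching nothing.
It also fails if it takes over 38 s, if anything falls off the work surface, if the arm or the gripper's body presses on something with over 40 N, if the wrist force passes 120 N, or if a joint passes its speed limit or range.

ROBOT

A 7-joint arm with a two-finger parallel gripper is mounted at the origin on the work surface. World frame = base frame: x ahead of the robot, y to its left, z up, the work surface at z = 0. Lengths are in mm, angles in rad, forces in N, time in s.
With the tool pointing down it reaches from about 400 to 875 mm from the base axis. Payload 4.4 kg.
Tool frame: the origin (TCP) lies midway between the tips of the shut fingers; the grasp point (between the pads) lies 19 mm behind it (ctrl.pinch_z is the distance from the TCP to the grasp point, in mm); z points along the fingers, y is the line along which they close (so a half turn about z gives the same grasp; the last joint's range is limited). The gripper opens to 85 mm and grips with 20 to 120 N. Pads are 22 mm wide; open, the fingers measure 114 mm over their backs; the gripper's body (76 mm by 85 mm) begins 54 mm behind the grasp point. The pads swing forward as they close: fully open they stand 13 mm farther back than shut.
Start: joints at [-1.372, 0.628, 0.038, 1.517, -0.027, 0.996, -0.02], TCP at [170.091, 627.365, 231.313] pointing down, gripper open.
Joint ranges: [-3.06, 3.06], [-0.37, 2.12], [-1.25, 1.32], [0.18, 2.47], [-1.1, 4.24], [0.23, 1.98], [-2.94, 2.94]. Speed limits (rad/s): [2.57, 2.57, 3.14, 3.14, 3.14, 3.14, 3.14].

INTERFACE

Orientations are given as [roll, pitch, yaw] about the fixed x, y, z axes, in that order (R = Rz(yaw) Ry(pitch) Rx(roll)).
In Python, from cell import read_state, cams, order, ctrl gives the robot as it stands.
- The arm moves only by the tool move_arm, never from a script. Its argument "targets" is text: rows parted by semicolons, each of 7 numbers parted by spaces: the gripper's target within -1 to 1 (fully open at 1, half-way at 0, shut at -1), then the shift along the tool's x, y, z in cm, then the turn, a rotation vector about the tool's x, y, z in degrees. A call has 1 to 5 rows; each row shifts and turns the commanded pose from where the row before left it, along the tool's axes as they then stand; what a row does not reach is not made up. A row lasts 1/12 s, in which the tool goes at most 41.7 mm and 7.16 degrees, less where a joint would pass 70% of its speed; a pose out of reach is approached as far as the arm can. A call with a gripper value outside its range is refused whole. The fingers move at their own pace and stop on an object; the grip force is fixed at half the most. Time passes only in rows, so rows that do not move let the fingers close. It gives the time, the measured TCP pose, the force, the opening and the grip force at its end, in the units of the state.
- read_state(): the state, without advancing time (a new reading comes with each control period).
- cams.get_image(name): name is "scene" or "side" or "wrist"; returns a dict with "color" (400x640x3 uint8, red, green, blue), "fovy" (degrees; the focal length in pixels is half the picture's height over the tangent of half this angle, whatever the lens; pixels are square), "cx", "cy" (the principal point, pixels), "rvec" (rotation vector, rad) and "tvec" (3), from world to camera coordinates, as OpenCV has them. Camera axes: x right, y down, z forward; pixel columns grow to the right and rows downward; lengths in mm; the calibration is good to about 2 mm. A picture is of the moment at which its call begins. There is no depth.
- order.finish_job(): hands the job in; it is judged then, once.
The state is a dict: "clock": time; "qpos": joint angles; "qd": joint speeds; "tau": joint torques, N m; "eef_pos": TCP position; "tool_rot": TCP orientation; "force": force on the tool from outside, world axes, zero at the start; "torque": the same for the moment, N m; "width": finger opening in mm; "gripper_force": force on a finger pad.
Only numpy, scipy, OpenCV 4.12 (cv2) and the standard library are available. Lean on these libraries where they do the work, as an engineer would, in place of code of your own. Each camera call takes 0.05 s, during which the arm holds its last target. There are 200 camera calls.

## Working session

There is one attempt and no reset: what is moved stays moved. The work goes in short steps, Python scripts to look and compute and a tool call to move; the robot and the scene stay as the last step left them, time stands still between calls to the robot, and variables do not carry over. Pictures are saved under pics/ and viewed, at most 10 in all, crops included, and the job is handed in when it is done.

Besides the shell and the picture viewer there is one more tool, called in YAML: its name, and indented under it one key for each argument. move_arm: Moves the arm, as the interface text tells. Its arguments: {"type":"object","properties":{"targets":{"type":"string"}},"required":["targets"]}

```bash
mkdir -p pics
cat > h.py <<'E'
import numpy as np,cv2
from cell import read_state,cams,order,ctrl
def grab(n,f):
    im=cams.get_image(n); cv2.imwrite(f,im["color"][:,:,::-1]); np.save(f[:-4]+'.npy',im,allow_pickle=True); return im
def load(f): return np.load(f,allow_pickle=True).item()
def KRt(im):
    f=200/np.tan(np.radians(im["fovy"])/2)
    return np.array([[f,0,im["cx"]],[0,f,im["cy"]],[0,0,1]]),cv2.Rodrigues(np.array(im["rvec"],float))[0],np.array(im["tvec"],float).ravel()
def onz(im,uv,z):
    K,R,t=KRt(im); d=R.T@np.linalg.solve(K,[uv[0],uv[1],1]); c=-R.T@t
    return c+d*(z-c[2])/d[2]
def proj(im,p):
    K,R,t=KRt(im); q=K@(R@np.array(p,float)+t); return q[:2]/q[2]
E
python3 - <<'E'
from h import *
a=grab("scene","pics/s.png");b=grab("side","pics/d.png")
cv2.imwrite("pics/both.png",cv2.resize(np.vstack([a["color"],b["color"]])[:,:,::-1],(480,600)))
for i in(a,b):
    K,R,t=KRt(i);print(-R.T@t,K[0,0])
print(read_state())
E
```

```text
[ 859.73745587 -552.25714261  890.024338  ] 438.47916605675596
[ 225.15585999 -553.51620185  855.3216741 ] 517.8608580706406
{'clock': 0.1, 'qpos': array([-1.37180844,  0.62925365,  0.03844201,  1.51824251, -0.02701114,
        0.99630916, -0.01999004]), 'qd': array([-0.00179247, -0.00069921,  0.00108006, -0.00356021, -0.00070697,
        0.00062668,  0.00169246]), 'tau': array([ 3.80410362e-03, -5.64526248e+01,  1.23039432e+00, -1.93972939e+01,
        1.12068438e-02,  5.43564936e-03,  8.09902332e-06]), 'eef_pos': array([169.92934744, 626.82529845, 230.48913655]), 'tool_rot': array([-3.13989767e+00,  5.60774324e-06,  2.87681146e+00]), 'force': array([ 0.64082282, -0.17671497, -0.02890487]), 'torque': array([-0.01626097, -0.05181076,  0.00506674]), 'gripper_force': 0.0, 'width': 85.56943918440298}
```

View pics/s.png

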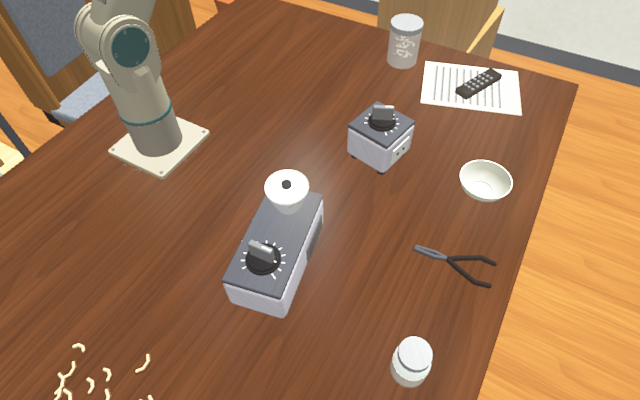

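View pics/d.png

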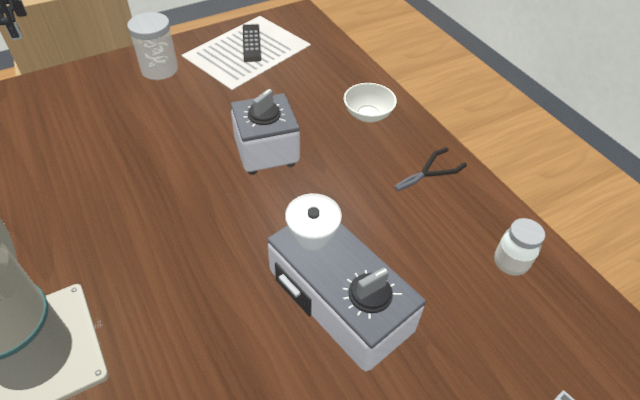

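The scene view shows the mill dial at about (262,258) with its hopper at (286,185), and the timer at (381,120). In the side view the mill dial is at (371,291) with the hopper at (313,212), and the timer is at (264,112). Next I'll zoom in on the dial.

Run:
```python
from h import *
a=load("pics/s.npy") if 0 else np.load("pics/s.npy",allow_pickle=True).item();b=np.load("pics/d.npy",allow_pickle=True).item()
ca=a["color"][225:295,220:310];cb=b["color"][255:325,325:415]
cv2.imwrite("pics/crop.png",cv2.resize(np.hstack([ca,cb])[:,:,::-1],None,fx=4.4,fy=4.4,interpolation=cv2.INTER_CUBIC))
for n,i,u in(("s",a,(262,260)),("d",b,(371,292))):
    print(n,onz(i,u,134))
    g=i["color"].max(2); m=(g<45).astype(np.uint8)
    k,l,st,c=cv2.connectedComponentsWithStats(m)
    for j in range(1,k):
        if st[j,4]>60 and np.hypot(*(c[j]-u))<40:
            pts=np.argwhere(l==j)[:,::-1].astype(np.int32); e=cv2.fitEllipse(cv2.convexHull(pts)); print(st[j],e,onz(i,e[0],134))
print("hopper",onz(a,(286,184),195),onz(b,(313,212),195))
```

```text
s [ 532.28060374 -233.22796794  134.        ]
d [ 522.66002215 -229.81200981  134.        ]
hopper [500.73198373 -85.43172213 195.        ] [495.35979285 -84.88031313 195.        ]
```

View pics/crop.png

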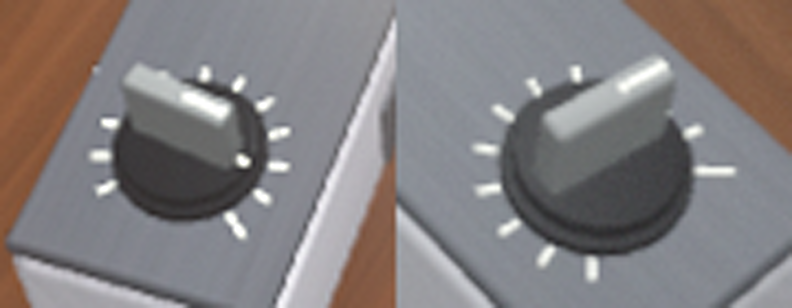

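The crop shows the bar with its white pointer line, the black skirt, and the ticks with the long stop tick: scene crop (235,225), side crop (715,170). Now I'll work out the axis and yaw from the bar ends and the long tick.

Run:
```python
from h import *
L=lambda n:np.load(f"pics/{n}.npy",allow_pickle=True).item()
a,b=L("s"),L("d")
S=lambda u,v:(u/4.4+220,v/4.4+225)
D=lambda u,v:((u-396)/4.4+325,v/4.4+255)
A,B=[],[]
for i,T,p,q,t0,t1 in((a,S,(134,72),(236,112),(227,213),(243,237)),(b,D,(547,125),(665,66),(696,170),(735,171))):
    P,Q=onz(i,T(*p),172),onz(i,T(*q),172); d=Q-P; c=(P+Q)/2
    t=(onz(i,T(*t0),120),onz(i,T(*t1),120)); tt=t[1]-t[0]
    print(c,np.hypot(*d[:2]),"yaw",np.arctan2(d[1],d[0]),"tick",t[1],np.arctan2(tt[1],tt[0]), np.arctan2(*(t[1]-c)[1::-1]))
s=read_state()
print(s["eef_pos"],s["tool_rot"],ctrl.pinch_z)
for i in("s","d"):
    h=onz(L(i),((286,184) if i=="s" else (313,212)),195);print(h)
```

```text
[ 531.13510985 -223.51121389  172.        ] 50.84588312575676 yaw 0.09000784467103926 tick [ 572.67508467 -249.81699313  120.        ] -0.4720653148796848 -0.5645200558092066
[ 524.3746779  -225.30395735  172.        ] 49.96627606412993 yaw 0.016823657189929054 tick [ 571.12410638 -250.29367339  120.        ] -0.5204733796862269 -0.4909009026886376
[169.92934744 626.82529845 230.48913655] [-3.13989767e+00  5.60774324e-06  2.87681146e+00] 18.700000000000003
[500.73198373 -85.43172213 195.        ]
[495.35979285 -84.88031313 195.        ]
```

Measured: dial axis at about (527,-225), pointer yaw about 0.05, stop yaw about -0.5. The mill yaw from the hopper direction (0.2 - 0.7 = -0.5) agrees, and the bar length of 50 mm fits the given 52. I'll approach through (560,200) to stay outside the minimum reach.

move_arm:
  targets: "1 -3.25 -2.07 -0.4 0 0 0;1 -3.25 -2.07 -0.4 0 0 0;1 -3.25 -2.07 -0.4 0 0 0;1 -3.25 -2.07 -0.4 0 0 0;1 -3.25 -2.07 -0.4 0 0 0"

```text
clock: 0.52
eef_pos: [300.6, 483.2, 251.1]
tool_rot: [-3.141, -0.0, 2.877]
force: [0.7, -0.0, 0.1]
width: 85.2
gripper_force: 0.0
```

move_arm:
  targets: "1 -3.25 -2.07 0 0 0 0;1 -3.25 -2.07 0 0 0 0;1 -3.25 -2.07 0 0 0 0;1 -3.25 -2.07 0 0 0 0;1 -3.25 -2.07 0 0 0 0"

```text
clock: 0.93
eef_pos: [430.3, 340.8, 251.1]
tool_rot: [-3.141, -0.0, 2.877]
force: [0.4, 0.0, 0.2]
width: 85.6
gripper_force: 0.0
```

move_arm:
  targets: "1 -3.25 -2.07 0 0 0 0;1 -3.25 -2.07 0 0 0 0;1 -3.25 -2.07 0 0 0 0;1 -3.25 -2.07 0 0 0 0;1 -3.25 -2.07 0 0 0 0"

```text
clock: 1.35
eef_pos: [560.1, 198.4, 251.0]
tool_rot: [-3.141, -0.001, 2.877]
force: [0.4, 0.0, -0.7]
width: 85.6
gripper_force: 0.0
```

move_arm:
  targets: "1 -0.72 -3.8 0 0 0 0;1 -0.72 -3.8 0 0 0 0;1 -0.72 -3.8 0 0 0 0;1 -0.72 -3.8 0 0 0 0;1 -0.72 -3.8 0 0 0 0"

```text
clock: 1.77
eef_pos: [543.6, 5.5, 251.0]
tool_rot: [-3.141, -0.001, 2.877]
force: [0.8, 0.3, -0.4]
width: 85.3
gripper_force: 0.0
```

move_arm:
  targets: "1 -0.72 -3.8 0 0 0 0;1 -0.72 -3.8 0 0 0 0;1 -0.72 -3.8 0 0 0 0;1 -0.72 -3.8 0 0 0 0;1 -0.72 -3.8 0 0 0 0"

```text
clock: 2.18
eef_pos: [528.6, -187.2, 251.1]
tool_rot: [3.141, -0.001, 2.877]
force: [0.6, -0.8, -0.6]
width: 85.2
gripper_force: 0.0
```

move_arm:
  targets: "1 0 0 0 0 0 7;1 0 0 0 0 0 7;1 0 0 0 0 0 7;1 0 0 0 0 0 7;1 0 0 0 0 0 7"

```text
clock: 2.6
eef_pos: [529.0, -185.6, 250.9]
tool_rot: [-3.141, -0.001, 2.259]
force: [0.1, -0.7, -0.4]
width: 85.1
gripper_force: 0.0
```

move_arm:
  targets: "1 0 0 0 0 0 7;1 0 0 0 0 0 7;1 0 0 0 0 0 7;1 0 0 0 0 0 7;1 0 0 0 0 0 7"

```text
clock: 3.02
eef_pos: [529.1, -185.3, 250.9]
tool_rot: [-3.141, -0.0, 1.649]
force: [0.4, -0.1, -0.4]
width: 85.8
gripper_force: 0.0
```

move_arm:
  targets: "1 0 0 0 0 0 7;1 0 0 0 0 0 7;1 0 0 0 0 0 7;1 0 0 0 0 0 7;1 0 0 0 0 0 7"

```text
clock: 3.43
eef_pos: [529.1, -185.3, 250.9]
tool_rot: [-3.141, 0.0, 1.038]
force: [-0.0, 0.4, 0.2]
width: 85.2
gripper_force: 0.0
```

move_arm:
  targets: "1 0 0 0 0 0 7;1 0 0 0 0 0 7;1 0 0 0 0 0 7;1 0 0 0 0 0 7;1 0 0 0 0 0 7"

```text
clock: 3.85
eef_pos: [529.2, -185.2, 251.0]
tool_rot: [-3.141, 0.0, 0.427]
force: [0.3, -0.1, 0.1]
width: 85.6
gripper_force: 0.0
```

move_arm:
  targets: "1 0 0 0 0 0 7;1 0 0 0 0 0 7;1 0 0 0 0 0 7;1 -0.1 2 0 0 0 0;1 0 2 0 0 0 0"

```text
clock: 4.27
eef_pos: [531.2, -224.1, 250.5]
tool_rot: [-3.14, 0.002, 0.07]
force: [0.2, -0.4, 0.5]
width: 85.4
gripper_force: 0.0
```

Run:
```python
from h import *
w=grab("wrist","pics/w.png")
K,R,t=KRt(w);print(-R.T@t,K[0,0]); s=read_state();print(s["eef_pos"],s["tool_rot"])
print(proj(w,(527,-225,172)))
```

```text
[ 611.67660166 -218.91129716  393.41483847] 284.9437121379833
[ 530.56541101 -230.30019819  251.40273851] [3.13676922e+00 3.72892737e-04 6.41778887e-02]
[323.76976709 213.66558163]
```

View pics/w.png

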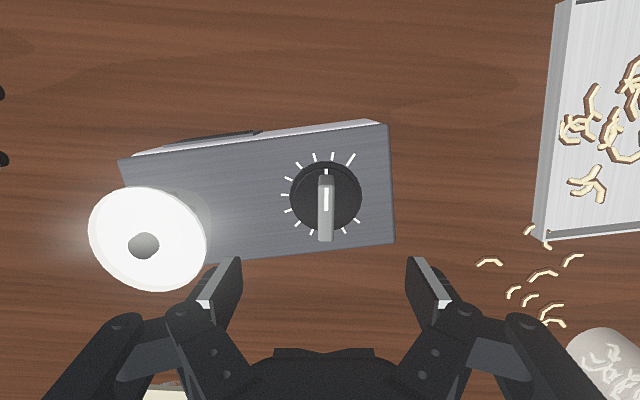

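The wrist view shows the bar upright at about (326,176–241), the skirt centred near (326,196), and the long stop tick at (348,164)–(354,153). I'll refine with masks.

```bash
cat >> h.py <<'E'
def meas(w,c,tick):
    g=cv2.cvtColor(w["color"],cv2.COLOR_RGB2GRAY)
    roi=np.zeros_like(g); cv2.circle(roi,(int(c[0]),int(c[1])),52,1,-1)
    def comp(m,p):
        k,l,st,ce=cv2.connectedComponentsWithStats((m&(roi>0)).astype(np.uint8)); j=1+np.argmin([np.abs(np.argwhere(l==i)[:,::-1]-p).sum(1).min() for i in range(1,k)])
        return np.argwhere(l==j)[:,::-1].astype(np.float32)
    hull=cv2.convexHull(comp(g<50,np.array(c)+[15,0])); e=cv2.fitEllipse(hull)
    out={"skirt":onz(w,e[0],134),"ell":e}
    P=comp(g>215,np.array(tick)); Q=np.array([onz(w,p,120)[:2] for p in P]); d=Q.mean(0)-out["skirt"][:2]
    out["tick"]=(np.arctan2(d[1],d[0]),np.hypot(*d),len(Q))
    return out
E
python3 - <<'E'
from h import *
w=np.load("pics/w.npy",allow_pickle=True).item()
print(meas(w,(326,196),(351,159)))
g=cv2.cvtColor(w["color"],cv2.COLOR_RGB2GRAY)
for r in range(172,246,5): print(r,g[r,312:342:1].tolist())
a,b=onz(w,(326,187),172),onz(w,(326,210),172);print(a,b)
E
```

```text
Traceback (most recent call last):
  File "h.py", line 20, in meas
    hull=cv2.convexHull(comp(g<50,np.array(c)+[15,0])); e=cv2.fitEllipse(hull)
                                                          ~~~~~~~~~~~~~~^^^^^^
cv2.error: OpenCV(4.12.0) /io/opencv/modules/imgproc/src/shapedescr.cpp:361: error: (-201:Incorrect size of input array) There should be at least 5 points to fit the ellipse in function 'fitEllipseNoDirect'
```

```bash
sed -i 's/g<50/g<70/' h.py
python3 - <<'E'
from h import *
w=np.load("pics/w.npy",allow_pickle=True).item()
g=cv2.cvtColor(w["color"],cv2.COLOR_RGB2GRAY)
for r in list(range(172,246,8))+[159]: print(r,g[r,310:366:2].tolist())
a,b=onz(w,(326,187),172),onz(w,(326,210),172);print(a,b)
try: print(meas(w,(326,196),(351,159)))
except Exception as e: print(e)
E
```

```text
172 [71, 64, 61, 57, 62, 59, 51, 155, 255, 25, 57, 61, 58, 64, 57, 61, 42, 50, 60, 63, 55, 89, 127, 128, 127, 126, 124, 122]
180 [62, 57, 61, 57, 97, 116, 105, 104, 101, 99, 97, 84, 62, 62, 61, 60, 58, 65, 62, 60, 56, 40, 64, 48, 135, 124, 123, 120]
188 [60, 61, 60, 58, 168, 182, 175, 225, 255, 234, 165, 142, 106, 61, 60, 63, 57, 59, 54, 59, 59, 56, 58, 54, 62, 58, 127, 122]
196 [67, 68, 63, 60, 167, 179, 172, 219, 249, 194, 164, 141, 94, 63, 63, 62, 61, 63, 64, 61, 60, 60, 63, 64, 57, 56, 107, 126]
204 [68, 64, 65, 62, 171, 174, 167, 237, 248, 192, 165, 136, 79, 60, 65, 63, 64, 62, 65, 61, 64, 60, 62, 65, 56, 56, 121, 121]
212 [69, 67, 70, 60, 168, 176, 170, 165, 166, 160, 163, 131, 69, 65, 62, 68, 63, 65, 65, 65, 58, 62, 63, 60, 127, 118, 120, 114]
220 [69, 66, 70, 59, 179, 175, 171, 167, 167, 166, 164, 128, 65, 67, 68, 65, 67, 63, 65, 63, 57, 119, 193, 255, 215, 110, 119, 118]
228 [102, 107, 50, 56, 178, 173, 168, 168, 165, 163, 166, 126, 63, 56, 55, 109, 255, 106, 119, 122, 123, 119, 123, 120, 117, 117, 119, 118]
236 [116, 118, 119, 115, 176, 175, 169, 172, 162, 164, 164, 118, 123, 123, 119, 115, 116, 116, 113, 121, 114, 117, 118, 121, 121, 118, 118, 113]
244 [120, 121, 120, 118, 121, 122, 120, 121, 120, 120, 117, 123, 123, 119, 118, 118, 116, 118, 118, 117, 121, 122, 123, 120, 119, 123, 117, 121]
159 [129, 115, 255, 215, 121, 128, 127, 132, 131, 127, 204, 255, 118, 125, 122, 122, 122, 120, 123, 117, 255, 223, 116, 119, 122, 122, 119, 121]
[ 550.06054541 -225.17751512  172.        ] [ 530.36832839 -226.61360357  172.        ]
{'skirt': array([ 530.78984662, -226.33285201,  134.        ]), 'ell': ((325.42041015625, 195.7761993408203), (69.65120697021484, 71.49239349365234), 89.39078521728516), 'tick': (np.float64(-0.5681011490890593), np.float64(40.29409064390103), 39)}
```

move_arm:
  targets: "1 -0.1 -0.4 2.7 0 0 0;1 0 0 2.7 0 0 0;1 0 0 2.7 0 0 0;1 0 0 2.7 0 0 0;1 0 0 0 0 0 0"

```text
clock: 4.73
eef_pos: [526.8, -219.1, 138.5]
tool_rot: [-3.137, 0.008, 0.067]
force: [0.1, 0.1, -0.2]
width: 85.5
gripper_force: 0.0
```

Run:
```python
from h import *
s=read_state();print(s["eef_pos"],s["tool_rot"],s["torque"],s["force"])
b=grab("side","pics/d2.png");a=grab("scene","pics/s2.png")
w=grab("wrist","pics/w2.png")
f=lambda c:cv2.resize(c[:,:,::-1],None,fx=4,fy=4,interpolation=cv2.INTER_CUBIC)
cv2.imwrite("pics/c2.png",np.hstack([f(b["color"][230:330,320:420]),cv2.resize(w["color"][:,120:520][:,:,::-1],(400,400))]))
print(proj(w,(529.5,-226.4,172)))
```

```text
[ 526.7840622  -219.07070939  138.49558195] [-3.1367312   0.00817325  0.06692904] [-0.01141977  0.06791155  0.06659575] [ 0.10007473  0.11626025 -0.23380721]
[333.00032592 287.4813687 ]
```

View pics/c2.png

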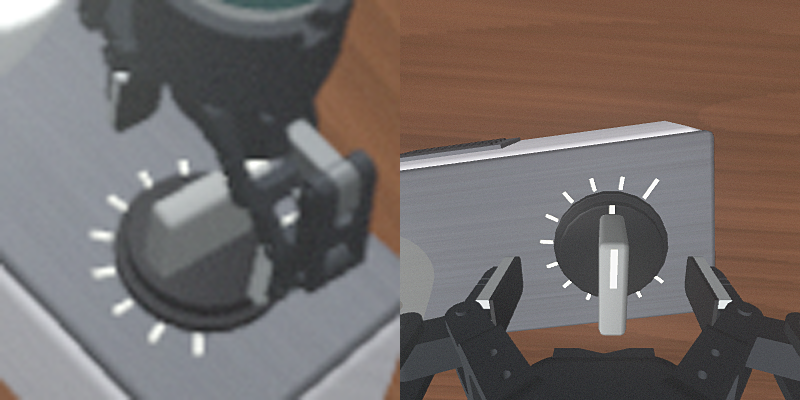

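The fingers straddle the bar above the skirt. I'll read the settled pose and centre in y before closing.

Run:
```python
from h import *
s=read_state();print(s["clock"],s["eef_pos"],s["tool_rot"])
```

```text
4.8833 [ 530.11687046 -222.1649982   144.19005708] [ 3.14071917e+00 -5.50571415e-04  6.64761529e-02]
```

move_arm:
  targets: "1 0 0.4 0.2 0 0 0;1 0 0 0 0 0 0;0 0 0 0 0 0 0;-1 0 0 0 0 0 0;-1 0 0 0 0 0 0"

```text
clock: 5.3
eef_pos: [530.3, -225.5, 141.8]
tool_rot: [3.142, -0.001, 0.067]
force: [-0.5, -0.6, 0.2]
width: 51.4
gripper_force: 0.0
```

move_arm:
  targets: "-1 0 0 0 0 0 0;-1 0 0 0 0 0 0;-1 0 0 0 0 0 0;-1 0 0 0 0 0 0;-1 0 0 0 0 0 0"

```text
clock: 5.72
eef_pos: [530.1, -225.9, 141.5]
tool_rot: [3.141, -0.0, 0.067]
force: [0.9, -1.1, 2.1]
width: 12.9
gripper_force: 59.5
```

Run:
```python
from h import *
s=read_state();print(s)
```

```text
{'clock': 5.7167, 'qpos': array([-0.10285147,  0.766505  ,  0.76384859,  1.82869534, -0.70077828,
        0.83861145, -0.48971224]), 'qd': array([-0.00020567,  0.00027709, -0.0003614 ,  0.00050559,  0.00021424,
        0.00123321, -0.00110922]), 'tau': array([ -0.34685891, -49.57773685,  10.64477563, -12.70415515,
        -0.15078794,   0.07921151,  -0.05653022]), 'eef_pos': array([ 530.11899291, -225.87918111,  141.52450911]), 'tool_rot': array([ 3.14110483e+00, -2.87859721e-04,  6.67717346e-02]), 'force': array([ 0.90794996, -1.12805867,  2.05069947]), 'torque': array([-0.13395957,  0.08665233,  0.06433207]), 'gripper_force': 59.501901268959045, 'width': 12.856297715809292}
```

Gripped with 59 N at 13 mm width. Turning clockwise now.

move_arm:
  targets: "-1 0 0 0 0 0 4;-1 0 0 0 0 0 5;-1 0 0 0 0 0 5;-1 0 0 0 0 0 5;-1 0 0 0 0 0 4"

```text
clock: 6.13
eef_pos: [530.0, -227.0, 141.5]
tool_rot: [3.139, -0.001, -0.339]
force: [-1.5, -3.3, 0.7]
width: 13.0
gripper_force: 59.4
```

```bash
cat > st.py <<'E'
from h import *
s=read_state();print(s["clock"],s["eef_pos"].round(1),s["tool_rot"].round(4),s["torque"].round(3),s["force"].round(1),s["tau"][6].round(3),s["width"],s["gripper_force"])
E
python3 st.py
```

```text
6.1333 [ 530.  -227.   141.5] [ 3.1394e+00 -1.1000e-03 -3.3930e-01] [-0.545  0.099  0.052] [-1.5 -3.3  0.7] 0.492 12.97275324719652 59.39053773880005
```

move_arm:
  targets: "-1 0 0 0 0 0 2;-1 0 0 0 0 0 2;-1 0 0 0 0 0 1;-1 0 0 0 0 0 1;-1 0 0 0 0 0 1"

```text
clock: 6.55
eef_pos: [529.9, -227.2, 141.5]
tool_rot: [3.139, -0.001, -0.459]
force: [-1.5, -5.6, 0.5]
width: 13.3
gripper_force: 59.4
```

```bash
python3 st.py
```

```text
6.55 [ 529.9 -227.2  141.5] [ 3.1391e+00 -1.5000e-03 -4.5860e-01] [-1.094  0.152  0.086] [-1.5 -5.6  0.5] 0.106 13.264015240624843 59.373058676719666
```

move_arm:
  targets: "-1 0 0 0 0 0 1;-1 0 0 0 0 0 1;-1 0 0 0 0 0 1;-1 0 0 0 0 0 0"

```text
clock: 6.88
eef_pos: [529.8, -227.3, 141.5]
tool_rot: [3.139, -0.001, -0.509]
force: [-1.2, -5.1, 0.3]
width: 13.1
gripper_force: 59.5
```

```bash
python3 st.py
```

```text
6.8833 [ 529.8 -227.3  141.5] [ 3.1387e+00 -1.5000e-03 -5.0940e-01] [-1.098  0.189  0.432] [-1.2 -5.1  0.3] -0.615 13.108085514113547 59.454519152641296
```

Torque about z is rising, so this looks like the stop. I'll push a few degrees more to confirm.

move_arm:
  targets: "-1 0 0 0 0 0 1;-1 0 0 0 0 0 0;-1 0 0 0 0 0 0"

```text
clock: 7.13
eef_pos: [529.8, -227.3, 141.5]
tool_rot: [3.138, -0.001, -0.524]
force: [-0.9, -5.8, -1.1]
width: 13.3
gripper_force: 61.2
```

```bash
python3 st.py
```

```text
7.1333 [ 529.8 -227.3  141.5] [ 3.1381e+00 -1.3000e-03 -5.2380e-01] [-1.232  0.253  1.078] [-0.9 -5.8 -1.1] -1.111 13.268679486810932 61.187809109687805
```

move_arm:
  targets: "-1 0 0 0 0 0 1;-1 0 0 0 0 0 0;-1 0 0 0 0 0 0"

```text
clock: 7.38
eef_pos: [529.8, -227.4, 141.6]
tool_rot: [3.138, -0.001, -0.54]
force: [-1.5, -6.8, 0.6]
width: 13.3
gripper_force: 67.6
```

```bash
python3 st.py
python3 - <<'E'
from h import *
w=grab("wrist","pics/w3.png");b=grab("side","pics/d3.png")
f=lambda c:cv2.resize(c[:,:,::-1],None,fx=4,fy=4,interpolation=cv2.INTER_CUBIC)
cv2.imwrite("pics/c3.png",np.hstack([f(b["color"][240:340,320:420]),f(w["color"][220:320,270:370])]))
E
```

```text
7.3833 [ 529.8 -227.4  141.6] [ 3.1378e+00 -1.3000e-03 -5.3950e-01] [-1.226  0.225  1.465] [-1.5 -6.8  0.6] -1.557 13.303578000397632 67.61184096336365
```

View pics/c3.png

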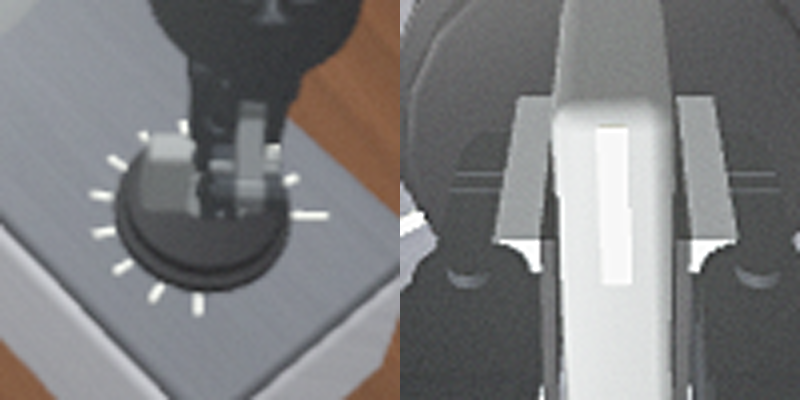

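Confirmed: 1.5 N m at the stop, with onset at tool yaw about -0.50. The side crop shows the bar toward the long tick. Next, back counter-clockwise by 72° plus the wind-up.

move_arm:
  targets: "-1 0 0 0 0 0 -4;-1 0 0 0 0 0 -5;-1 0 0 0 0 0 -6;-1 0 0 0 0 0 -6;-1 0 0 0 0 0 -6"

```text
clock: 7.9
eef_pos: [530.1, -226.2, 141.5]
tool_rot: [3.141, -0.001, -0.069]
force: [-0.9, -2.7, 1.7]
width: 12.9
gripper_force: 59.5
```

move_arm:
  targets: "-1 0 0 0 0 0 -6;-1 0 0 0 0 0 -6;-1 0 0 0 0 0 -6;-1 0 0 0 0 0 -6;-1 0 0 0 0 0 -6"

```text
clock: 8.32
eef_pos: [529.8, -224.9, 141.5]
tool_rot: [-3.14, -0.0, 0.456]
force: [-0.6, 0.4, 2.5]
width: 13.0
gripper_force: 59.8
```

move_arm:
  targets: "-1 0 0 0 0 0 -6;-1 0 0 0 0 0 -5;-1 0 0 0 0 0 -4;-1 0 0 0 0 0 -2;-1 0 0 0 0 0 0"

```text
clock: 8.73
eef_pos: [529.4, -224.2, 141.5]
tool_rot: [-3.139, -0.001, 0.749]
force: [-1.7, 1.7, 4.8]
width: 12.8
gripper_force: 60.1
```

move_arm:
  targets: "-1 0 0 0 0 0 0;-1 0 0 0 0 0 0"

```text
clock: 8.9
eef_pos: [529.4, -224.2, 141.5]
tool_rot: [-3.139, -0.001, 0.747]
force: [-3.5, 1.2, 6.2]
width: 13.1
gripper_force: 60.3
```

```bash
python3 st.py
```

```text
8.9 [ 529.4 -224.2  141.5] [-3.1386e+00 -8.0000e-04  7.4670e-01] [0.377 0.617 0.133] [-3.5  1.2  6.2] -0.047 13.051829900426045 60.25162875652313
```

Release, lift, back off, and look.

move_arm:
  targets: "1 0 0 0 0 0 0;1 0 0 0 0 0 0;1 0 0 0 0 0 0;1 0 0 0 0 0 0;1 0 0 0 0 0 0"

```text
clock: 9.32
eef_pos: [530.1, -225.5, 141.1]
tool_rot: [-3.141, 0.0, 0.747]
force: [-0.5, -0.5, -0.5]
width: 72.5
gripper_force: 0.0
```

move_arm:
  targets: "1 0 0 -2 0 0 0;1 0 0 -3 0 0 0;1 0 0 -3 0 0 0;1 0 0 -3 0 0 0;1 0 0 0 0 0 0"

```text
clock: 9.73
eef_pos: [532.8, -227.9, 256.9]
tool_rot: [3.132, -0.004, 0.747]
force: [0.1, -0.9, 0.6]
width: 85.4
gripper_force: 0.0
```

move_arm:
  targets: "1 0 0 0 0 0 0;1 0 0 0 0 0 0"

```text
clock: 9.9
eef_pos: [529.7, -225.0, 250.7]
tool_rot: [-3.141, -0.0, 0.748]
force: [-0.6, 0.6, -0.8]
width: 85.2
gripper_force: 0.0
```

```bash
python3 st.py
python3 - <<'E'
from h import *
w=grab("wrist","pics/w4.png")
print(proj(w,(529.5,-226,134)))
c=proj(w,(529.5,-226,134)).astype(int); np.save("pics/c4",c)
cv2.imwrite("pics/c4.png",cv2.resize(w["color"][c[1]-60:c[1]+60,c[0]-60:c[0]+60][:,:,::-1],None,fx=5,fy=5,interpolation=cv2.INTER_CUBIC)); print(c)
E
```

```text
9.9 [ 529.7 -225.   250.7] [-3.1405e+00 -1.0000e-04  7.4760e-01] [0.027 0.05  0.014] [-0.6  0.6 -0.8] -0.004 85.20988810441962 0.0
[324.39046061 196.10038375]
[324 196]
```

View pics/c4.png

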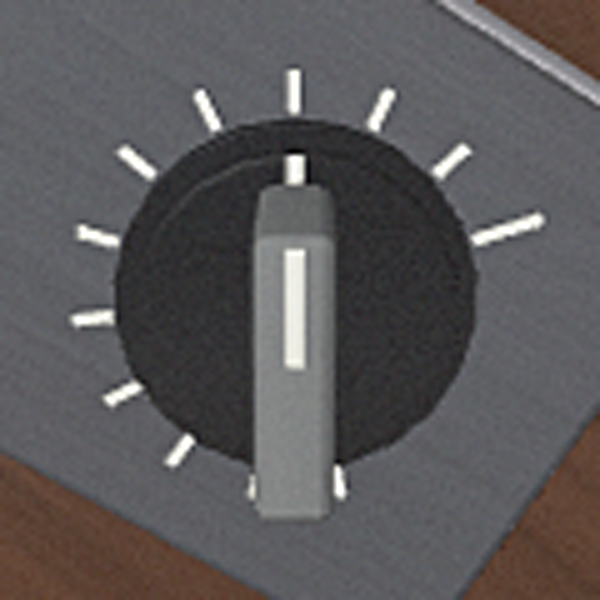

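The pointer line at (294,168) lines up with the tick at (293,92). That is the third tick counter-clockwise from the long one at (508,230), after (452,162) and (381,110). The fingers are open and clear, so I'm handing in.

```bash
python3 -c "
from h import *
print(order.finish_job())"
```

```text
the job is handed in; nothing more can be done
None
```

I turned the grind dial clockwise to its hard stop, then back three clicks. The last picture shows the pointer on the third tick. I let go with the arm clear, did not touch the timer dial, and handed the job in at about 10 s.

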